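# Clamp a damper cartridge in the bench slide jig

### The arm

A 6-joint arm with a two-finger parallel gripper is mounted at the origin on the work surface. World frame = base frame: x ahead of the robot, y to its left, z up, the work surface at z = 0. Lengths are in m, angles in rad, forces in N, time in s.
With the tool pointing down it reaches from about 0.275 to 0.825 m from the base axis. Payload 4.9 kg.
Tool frame: the origin (TCP) lies midway between the tips of the shut fingers; the grasp point (between the pads) lies 19 mm behind it (bot.grip_depth is the distance from the TCP to the grasp point, in m); z points along the fingers, y is the line along which they close (so a half turn about z gives the same grasp; the last joint's range is limited). The gripper opens to 85 mm and grips with 20 to 120 N. Pads are 22 mm wide; open, the fingers measure 114 mm over their backs; the gripper's body (76 mm by 85 mm) begins 54 mm behind the grasp point. The pads swing forward as they close: fully open they stand 13 mm farther back than shut.
Start: joints at [-0.134, 0.326, -0.193, 1.052, 0, 1.437], TCP at [0.55, 0, 0.231] pointing down, gripper open.
Joint ranges: [-2.65, 2.65], [-0.97, 1.79], [-1.3, 1.35], [-1.93, 2.1], [-1.47, 1.37], [-3.14, 3.14]. Speed limits (rad/s): [2.57, 2.57, 3.14, 3.14, 3.14, 3.14].

### API

Orientations are given as a unit quaternion [w, x, y, z].
In Python, from cell import bot gives the robot as it stands. Calls block until the motion is done:
- bot.move_pose(position, orientation): joint-space move of the TCP to a pose.
- bot.move_linear(position, speed=0.15, rotation=None, until_force=None): straight line of the TCP; rotation=None keeps the orientation; speed is the mean speed in m/s. With until_force (N) it stops when the force on the tool has changed by that much, and returns True; else False.
- bot.goto_joints(angles): joint-space move.
- bot.set_gripper(opening, grasp_force=None): opening from 0.0 (shut) to 1.0 (fully open); grasp_force is the grip in N (None keeps the last); returns when the fingers have stopped.
- bot.wait(seconds).
- bot.solve_ik(position, orientation): joint angles nearest the present ones, or None.
- bot.camera(name): name is "scene" or "side" or "wrist"; returns the picture (400x640x3 uint8, red, green, blue); there is no depth.
- bot.calibration(name): a dict with "mtx" (3x3 intrinsics, pixels), "extrinsics" (4x4, takes a point from world to camera coordinates); the wrist camera has in their place "hand_eye" (4x4, takes a point from camera to tool coordinates, whose origin is the TCP and whose axes are the flange's). Camera axes: x right, y down, z forward; pixel columns grow to the right and rows downward; lengths in m; the calibration is good to about 2 mm. The wrist camera is an equidistant fisheye: a pixel r from the principal point sees the ray r / f radians off the axis. A picture is of the moment at which its call begins: read the wrist's pose just before it. calibration takes no time and is no camera call.
A pose or a line that the arm cannot do raises bot.PlanningError and nothing moves.
- bot.close_job(): hands the job in; it is judged then, once.
Trained networks look in the newest picture that a camera, given by its name, has taken for a name from the list of things; names that differ only in an ending like _2 or _b are one class to them, and where a whole thing is asked for, a point or a joint stands for the part that bears it (a point fixed in the world has none). Each returns a list of dicts, best first, with "confidence" (0 to 1); they miss things now and then, are a little off and sometimes report something else, mostly with a low value. They report only what shows in the picture. A call takes as long as a camera call. They do not tell look-alikes from the thing itself.
- bot.search_frame(camera, thing): "bbox" ([left, top, width, height] in pixels, round what is visible of it).
Readings, each from a call of its own:
- bot.read_clock(): time.
- bot.read_joint_positions(): joint angles.
- bot.read_joint_vel(): joint speeds.
- bot.read_joint_efforts(): joint torques, N m.
- bot.read_position(): TCP position.
- bot.read_tool_rot(): TCP orientation.
- bot.read_ft_force(): force on the tool from outside, world axes, zero at the start.
- bot.read_moment(): the same for the moment, N m.
- bot.read_gripper_width(): opening from 0.0 (shut) to 1.0 (fully open).
- bot.read_finger_force(): force on a finger pad.
Only numpy, scipy, OpenCV 4.12 (cv2) and the standard library are available. Lean on these libraries where they do the work, as an engineer would, in place of code of your own. Each camera call takes 0.05 s, during which the arm holds its last target. There are 200 camera calls.

### The job

On the workshop counter, draw the jig's carriage fully back by its upright grip, lay the damper cartridge (the fat cylinder with the thin shaft on one end, not the plain tube) in the jig's V cradle with its shaft pointing at the headstock, and let go of it. Then slide the carriage up behind it and push on, shaft into the bore, until the sprung pin hidden in there pushes back, and leave the carriage standing with the cartridge held by about 6 to 8 N; never load it beyond 16 N. Leave everything else where it is.

Things in the scene. Friction and masses are not known exactly. Their poses are not given: they have to be found in the camera images.
- jig: Fixed slide jig on the table, aluminium base plate 120 x 340 x 12 mm (x, y, z). Origin: centre of its underside; its y axis is the slide and cradle axis and points to the headstock, a grey block 90 mm wide and 72 mm high, from y = +80 to +160 mm.
- bore_mouth (a point): Centre of the mouth of the headstock's blind square bore (32 x 32 mm, 72 mm deep) at (0, 80, 42) mm in the jig's frame, axes as the jig's; the bore runs to +y. Hidden in it is a steel pin on a spring of 1 N per mm, without preload. The pin's face stands 12 to 42 mm inside the mouth, different every time, cannot be seen, and can give way by 18 mm.
- cradle_mid (a point): Middle of the grey 90-degree V cradle, at (0, -15, 42) mm in the jig's frame, axes as the jig's: on the line where the axis of a cartridge lying in the V is, 42 mm above the table. The V runs along y from -105 to +75 mm in the jig's frame; its top edges are 36 mm apart and 32 mm above the table.
- carriage: Black carriage on the jig: block 90 mm wide, 36 mm long, top 66 mm above the table, and on it an upright grip 50 mm wide (x), 14 mm thick (y), 66 to 116 mm above the table. Origin: middle of the grip, 98 mm above the table; axes as the jig's. It slides on the jig's y, origin from -128 mm (fully back) to -13 mm, and starts 50 to 100 mm ahead of fully back, in the way of loading.
- push_face (a point): Centre of the carriage's flat pushing face, 18 mm ahead (+y) of the carriage's origin and 42 mm above the table. The carriage's sliding friction is about 10 N either way; it stays where it is left, also against the pin's spring.
- cartridge: Damper cartridge, 0.13 to 0.25 kg, loose in a wooden rest: aluminium cylinder 40 mm diameter, 90 mm long, with a steel shaft 20 mm diameter, 62 mm long on its +y end. Origin: on the axis, middle of the fat part, 42 mm above the table in the rest; y along the axis (shaft tip at +107 mm, flat tail at -45 mm). It may be rolled about y. Pushing it along the cradle takes 1 to 3 N.
- rest_a: Fixed wooden V rest under the cartridge, 70 x 80 mm, V edges 32 mm high, groove along its y. Origin: centre of its underside.
- rest_b: Like rest_a, under the plain tube.
- tube: Bystander: plain aluminium tube 32 mm diameter, 170 mm long, along its y, in rest_b. Origin: its centre.
- collar: Bystander: steel ring 54 mm diameter, 14 mm high. Origin: underside.
- lube: Bystander: bottle 44 mm diameter, 120 mm high. Origin: underside.
- sprocket: Bystander: steel sprocket block 100 mm diameter, 26 mm high. Origin: underside.
- pedal: Bystander: black pedal 90 x 80 x 22 mm with axle stub. Origin: underside.
Things that resemble listed ones, but are neither listed nor needed, are in the scene too. Leave any blue look-alike of the cartridge alone.

How it is judged:
By the outcome, as a careful person would: the job done as asked, in the order asked, and still so for the second after the job is handed in, with the robot touching nothing.
It also fails if it takes over 72 s, if anything falls off the work surface, if the arm or the gripper's body presses on something with over 40 N, if the wrist force passes 120 N, or if a joint passes its speed limit or range.

## Working session

There is one attempt and no reset: what is moved stays moved. The work goes in short steps, each a Python script; the robot and the scene stay as the last script left them, time stands still between calls to the robot, and variables do not carry over. Pictures are saved under pics/ and viewed, at most 10 in all, crops included, and the job is handed in when it is done.

```bash
ls; mkdir -p pics; python3 - <<'E'
from cell import bot
import cv2,numpy as np
np.set_printoptions(precision=4,suppress=True)
for n in ["scene","side"]:
    im=bot.camera(n); cv2.imwrite(f"pics/{n}0.png",im[:,:,::-1])
    c=bot.calibration(n); print(n,c["mtx"],c["extrinsics"])
    for t in ["jig","carriage","cartridge","rest_a","tube"]:
        print(t,[(np.round(d["bbox"]).tolist(),round(d["confidence"],2)) for d in bot.search_frame(n,t)])
c=bot.calibration("wrist");print(c)
print(bot.read_clock(),bot.read_tool_rot(),bot.read_position())
E
```

```text
pics
scene [[396.1102   0.     320.2194]
 [  0.     396.1102 200.6378]
 [  0.       0.       1.    ]] [[ 0.5444  0.8387  0.0165 -0.2266]
 [ 0.5601 -0.3488 -0.7514 -0.2199]
 [-0.6244  0.4183 -0.6597  1.6318]
 [ 0.      0.      0.      1.    ]]
jig [([290.0, 205.0, 113.0, 71.0], 0.64)]
carriage [([315.0, 220.0, 23.0, 42.0], 0.63)]
cartridge [([271.0, 199.0, 40.0, 36.0], 0.9), ([236.0, 194.0, 45.0, 12.0], 0.89), ([228.0, 319.0, 61.0, 30.0], 0.85), ([158.0, 199.0, 34.0, 36.0], 0.85), ([362.0, 167.0, 7.0, 10.0], 0.52), ([348.0, 178.0, 45.0, 19.0], 0.49)]
rest_a [([357.0, 192.0, 25.0, 13.0], 0.8), ([271.0, 218.0, 32.0, 21.0], 0.51)]
tube [([347.0, 177.0, 47.0, 20.0], 0.55)]
side [[420.0683   0.     322.2539]
 [  0.     420.0683 200.2424]
 [  0.       0.       1.    ]] [[-0.9413 -0.3376  0.0077  0.4266]
 [-0.203   0.5474 -0.8119  0.1872]
 [ 0.2699 -0.7657 -0.5838  1.0665]
 [ 0.      0.      0.      1.    ]]
jig [([227.0, 166.0, 90.0, 90.0], 0.75)]
carriage [([272.0, 170.0, 30.0, 33.0], 0.95)]
cartridge [([331.0, 178.0, 16.0, 42.0], 0.77), ([378.0, 189.0, 35.0, 28.0], 0.73), ([322.0, 294.0, 46.0, 59.0], 0.66), ([414.0, 152.0, 23.0, 24.0], 0.62), ([264.0, 140.0, 39.0, 12.0], 0.55)]
rest_a [([329.0, 194.0, 22.0, 18.0], 0.77), ([290.0, 261.0, 30.0, 30.0], 0.72)]
tube [([358.0, 156.0, 35.0, 22.0], 0.27), ([273.0, 168.0, 30.0, 38.0], 0.19)]
{'mtx': array([[309.7069,   0.    , 318.2524],
       [  0.    , 309.7069, 203.1646],
       [  0.    ,   0.    ,   1.    ]]), 'hand_eye': array([[ 0.0003, -0.9537, -0.3007,  0.076 ],
       [ 1.    ,  0.0006, -0.001 ,  0.0002],
       [ 0.0011, -0.3007,  0.9537, -0.1429],
       [ 0.    ,  0.    ,  0.    ,  1.    ]])}
0.6 [0.     0.7071 0.7071 0.    ] [0.55   0.     0.2313]
```

```bash
python3 - <<'E'
import cv2
a=cv2.imread("pics/scene0.png");b=cv2.imread("pics/side0.png")
a=cv2.resize(a[140:370,120:440],None,fx=2.5,fy=2.5,interpolation=cv2.INTER_CUBIC)
b=cv2.resize(b[120:360,180:500],None,fx=2.5,fy=2.5,interpolation=cv2.INTER_CUBIC)
cv2.imwrite("pics/a.png",a);cv2.imwrite("pics/b.png",b)
E
```

```text
(no output)
```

View pics/a.png

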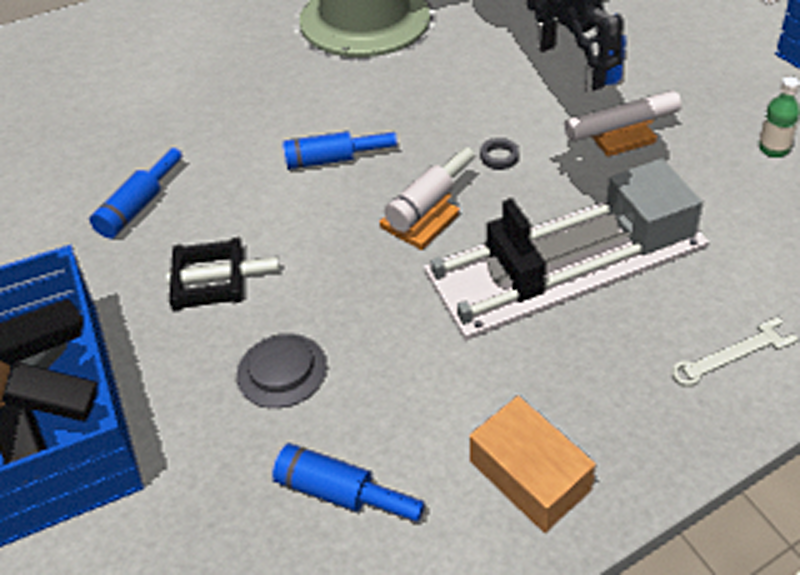

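View pics/b.png

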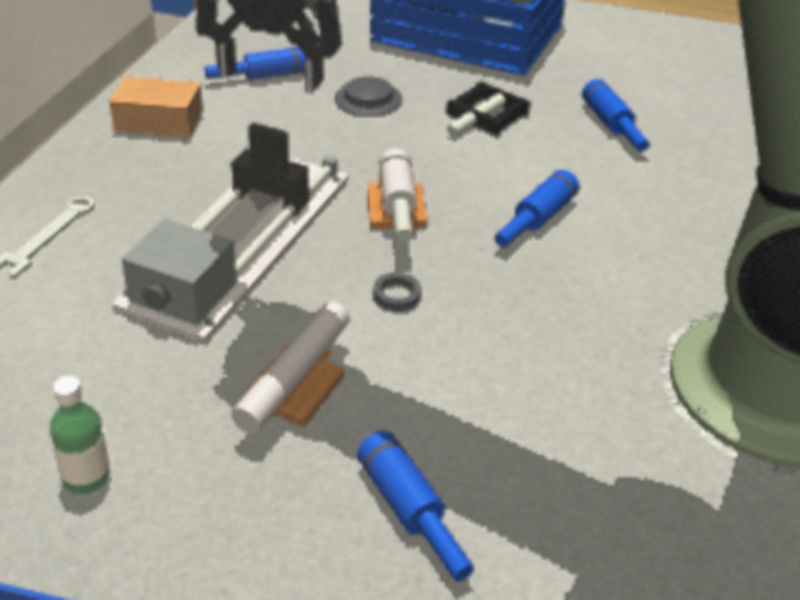

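The only silver cylinder with a thin shaft is in the wooden rest, at scene (292,216) and side (338,194). The other candidates are blue look-alikes, the plain tube at (368,187) and the black pedal, so the one in the rest is the target. Next I'll do a rough pose fit.

```bash
cat > h.py <<'E'
from cell import bot
import cv2,numpy as np
from scipy.optimize import least_squares
from scipy.spatial.transform import Rotation as R
np.set_printoptions(precision=4,suppress=True)
def fixed(n):
    c=bot.calibration(n); return lambda P:(lambda q:(c["mtx"]@(q/q[:,2:]).T).T[:,:2])(np.c_[P,np.ones(len(P))]@c["extrinsics"][:3].T)
def wristproj(pos,q):
    c=bot.calibration("wrist");T=np.eye(4);T[:3,:3]=R.from_quat(np.roll(q,-1)).as_matrix();T[:3,3]=pos
    E=np.linalg.inv(T@c["hand_eye"]);m=c["mtx"]
    def f(P):
        p=np.c_[P,np.ones(len(P))]@E[:3].T
        r=np.hypot(p[:,0],p[:,1]);th=np.arctan2(r,p[:,2])
        return m[:2,2]+m[0,0]*(th/r)[:,None]*p[:,:2]
    return f
def world(s,P): # s=x,y,yaw
    P=np.asarray(P,float);c,n=np.cos(s[2]),np.sin(s[2])
    return np.c_[s[0]+c*P[:,0]-n*P[:,1],s[1]+n*P[:,0]+c*P[:,1],P[:,2]]
def fit(obs,x0):
    r=least_squares(lambda s:np.concatenate([(f(world(s,P))-np.asarray(p)).ravel() for f,P,p in obs]),x0,loss="soft_l1",f_scale=2)
    return r.x,[np.round(f(world(r.x,P))-np.asarray(p),1).tolist() for f,P,p in obs]
def down(th): # tool z down; tool y along world angle th
    y=np.array([np.cos(th),np.sin(th),0]);z=np.array([0,0,-1.]);return np.roll(R.from_matrix(np.c_[np.cross(y,z),y,z]).as_quat(),1)
E
python3 - <<'E'
from h import *
S,D=fixed("scene"),fixed("side")
s=lambda L:np.array(L)/2.5+[119.7,139.7]
d=lambda L:np.array(L)/2.5+[179.7,119.7]
z=.012
o=[(S,[[-.06,-.17,z],[.06,-.17,z],[.06,.17,z]],s([[427,263],[468,333],[708,238]])),(D,[[-.06,.17,z],[.06,.17,z],[-.06,-.17,z]],d([[208,333],[118,302],[347,175]]))]
print("jig",*fit(o,[.55,.1,0]))
z=.042
o=[(S,[[0,-.045,z],[0,.107,z]],s([[400,213],[470,155]])),(D,[[0,-.045,z],[0,.107,z]],d([[396,163],[402,228]]))]
print("cart",*fit(o,[.45,.1,0]))
E
```

```text
jig [ 0.6097 -0.0277 -0.0934] [[[-1.7, 0.6], [-0.9, 0.5], [-0.3, -0.3]], [[-0.1, 2.1], [-2.0, 1.3], [0.2, -0.6]]]
cart [ 0.4557 -0.1511  0.3644] [[[-1.7, 1.6], [0.1, -1.0]], [[-0.5, -0.1], [-0.2, 3.5]]]
```

```bash
python3 - <<'E'
from h import *
bot.move_pose([.53,-.13,.24],[0,.7071,.7071,0])
p,q=bot.read_position(),bot.read_tool_rot()
im=bot.camera("wrist");cv2.imwrite("pics/w1.png",im[:,:,::-1]);np.savez("w1.npz",p=p,q=q)
print(p,q,bot.read_clock())
f=wristproj(p,q)
print(f(world([.6097,-.0277,-.0934],[[-.06,-.17,.012],[.06,-.17,.012],[.06,.17,.012],[-.06,.17,.012]])))
print(f(world([.4557,-.1511,.3644],[[0,-.045,.042],[0,.107,.042]])))
cv2.imwrite("pics/w1v.png",cv2.resize(im[:,:,::-1],(800,500),interpolation=cv2.INTER_CUBIC))
E
```

```text
[ 0.5298 -0.1307  0.24  ] [-0.0001  0.7077  0.7065  0.0002] 1.2417
[[321.8001 217.9748]
 [411.633  225.3454]
 [440.2332 -27.3561]
 [347.4775 -45.0709]]
[[269.9019 227.953 ]
 [218.2021 108.8968]]
```

View pics/w1v.png

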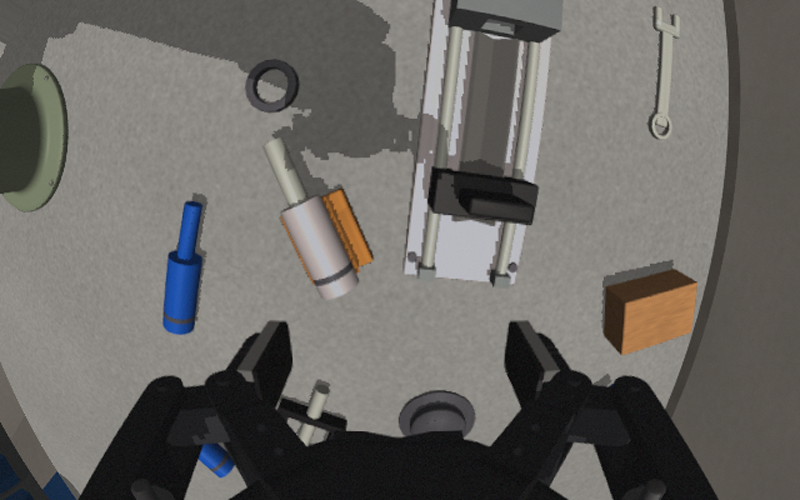

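The wrist view shows the silver cartridge in the orange rest (tail at (340,287) in the enlarged view, shaft tip at (274,143)). It also shows the jig with the black carriage at (483,197) and the headstock bore at (497,25). I'll take an enlarged crop to confirm the cartridge and get exact pixels.

```bash
python3 - <<'E'
import cv2
a=cv2.imread("pics/w1.png")[0:240,200:460]
cv2.imwrite("pics/w1c.png",cv2.resize(a,None,fx=2.5,fy=2.5,interpolation=cv2.INTER_CUBIC))
E
```

```text
(no output)
```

View pics/w1c.png

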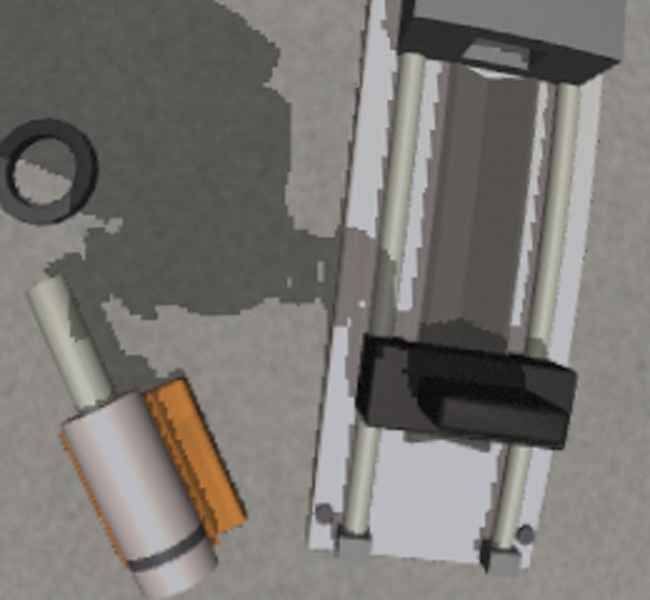

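```bash
python3 - <<'E'
from h import *
w=np.load("w1.npz");W=wristproj(w["p"],w["q"])
k=lambda L:np.array(L)/2.5+[199.7,-.3]
print("campos", W([[.53,-.055,.0]]))
jo=(W,[[-.06,-.17,.012],[.06,-.17,.012],[-.045,.08,.012],[.045,.08,.012],[-.045,.08,.072],[.045,.08,.072]],k([[310,549],[533,570],[400,50],[583,82],[415,14],[623,60]]))
S,D=fixed("scene"),fixed("side")
s=lambda L:np.array(L)/2.5+[119.7,139.7]
d=lambda L:np.array(L)/2.5+[179.7,119.7]
z=.012
far=[(S,[[.06,.17,z]],s([[708,238]])),(D,[[-.06,.17,z],[.06,.17,z]],d([[208,333],[118,302]]))]
print("jig w",*fit([jo],[.61,-.03,-.09]))
j,r=fit([jo]+far,[.61,-.03,-.09]);print("jig all",j,r)
co=(W,[[-.02,.045,.042],[.02,.045,.042],[-.01,.107,.042],[.01,.107,.042],[-.02,-.045,.042],[.02,-.045,.042]],k([[63,422],[142,390],[28,290],[65,277],[145,597],[217,560]]))
c,r=fit([co],[.456,-.15,.36]);print("cart",c,r)
# carriage y on jig from grip top
def g(y):return W(world(j,[[-.025,y+.007,.116],[.025,y+.007,.116],[.025,y-.007,.116],[-.025,y-.007,.116]]))
obs=k([[440,395],[575,410],[568,447],[443,430]])
r=least_squares(lambda y:(g(y[0])-obs).ravel(),[-.06]);print("car y",r.x,g(r.x[0])-obs)
# overlay
im=cv2.resize(cv2.imread("pics/w1.png")[0:240,200:460],None,fx=2.5,fy=2.5,interpolation=cv2.INTER_CUBIC)
y=r.x[0]
def dr(st,P,col):
    p=np.round((W(world(st,P))-[199.7,-.3])*2.5).astype(int);cv2.polylines(im,[p.reshape(-1,1,2)],True,col,1)
dr(j,[[-.06,-.17,.012],[.06,-.17,.012],[.06,.17,.012],[-.06,.17,.012]],(0,0,255))
dr(j,[[-.018,-.105,.032],[.018,-.105,.032],[.018,.075,.032],[-.018,.075,.032]],(255,0,0))
dr(j,[[-.045,.08,.012],[.045,.08,.012],[.045,.08,.072],[-.045,.08,.072]],(0,255,0))
dr(j,[[-.016,.08,.026],[.016,.08,.026],[.016,.08,.058],[-.016,.08,.058]],(0,255,255))
dr(j,[[-.025,y+.007,.116],[.025,y+.007,.116],[.025,y-.007,.116],[-.025,y-.007,.116]],(0,255,255))
dr(j,[[-.045,y+.018,.066],[.045,y+.018,.066],[.045,y-.018,.066],[-.045,y-.018,.066]],(0,255,0))
dr(c,co[1][0:2]+[co[1][5],co[1][4]],(0,0,255));dr(c,[[-.01,.045,.042],[.01,.045,.042],[.01,.107,.042],[-.01,.107,.042]],(255,0,0))
cv2.imwrite("pics/ov.png",im)
np.savez("est.npz",j=j,c=c,y=y)
E
```

```text
campos [[318.4602 108.8995]]
jig w [ 0.6144 -0.0295 -0.1074] [[[-0.0, -0.8], [0.1, -0.7], [-0.6, 1.0], [-2.2, 1.9], [0.8, -0.1], [0.8, -0.7]]]
jig all [ 0.614  -0.0298 -0.1037] [[[0.2, -0.3], [0.3, -0.6], [-1.2, 1.3], [-2.7, 1.9], [0.2, 0.2], [0.3, -0.7]], [[0.3, 1.2]], [[-1.9, 1.1], [-3.4, 0.1]]]
cart [ 0.4574 -0.1551  0.3812] [[[0.2, 0.6], [-0.9, -0.2], [-0.0, 1.0], [0.4, -1.3], [-0.3, -2.2], [0.7, 1.5]]]
car y [-0.0763] [[ 1.8797 -0.8079]
 [ 0.3206  0.1955]
 [ 0.4775  0.2032]
 [-1.5439  0.6171]]
```

View pics/ov.png

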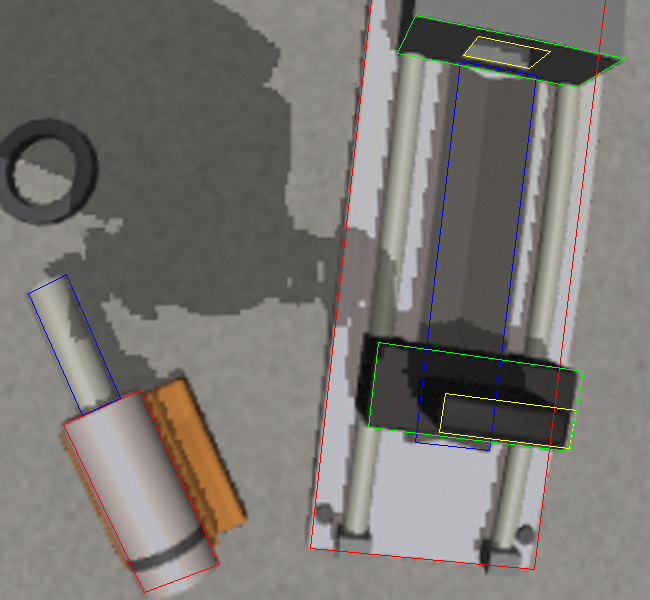

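The overlay agrees with the picture to about 2 mm: jig, V, carriage block and cartridge outlines all line up. The silver cartridge in the rest is confirmed, with its shaft at crop (28–65,280). Next I'll draw the carriage back.

```bash
python3 - <<'E'
from h import *
e=np.load("est.npz");j,y=e["j"],float(e["y"])
P=lambda y,z,x=0:world(j,[[x,y,z]])[0]
q0=bot.read_joint_positions();best=None
for th in (j[2]+np.pi/2,j[2]-np.pi/2):
    s=bot.solve_ik(P(y,.20),down(th))
    print(th,s)
    if s is not None and (best is None or abs(s[5]-q0[5])<best[0]):best=(abs(s[5]-q0[5]),th)
th=best[1];Q=down(th)
bot.set_gripper(.75)
bot.move_pose(P(y,.17),Q)
print(bot.move_linear(P(y,.079),until_force=12),bot.read_position())
bot.set_gripper(0,60)
print("w",bot.read_gripper_width(),bot.read_finger_force(),bot.read_ft_force())
F0=np.array(bot.read_ft_force());a=P(1,0)-P(0,0)
hit=bot.move_linear(P(-.120,.079),speed=.06)
print(hit,bot.read_position(),(np.array(bot.read_ft_force())-F0)@a)
hit=bot.move_linear(P(-.138,.079),speed=.02,until_force=15)
p=np.array(bot.read_position());f=(np.array(bot.read_ft_force()))
loc=(p[:2]-j[:2])@a[:2],(p[:2]-j[:2])@np.array([a[1],-a[0]])
print(hit,p,f,f@a,"jig y,x",loc,bot.read_clock(),th)
E
```

```text
1.4670922523653764 [-0.2926  0.4676 -0.0597  1.0435  0.     -0.1889]
-1.6745004012244167 [-0.2926  0.4676 -0.0597  1.0435  0.      2.9527]
False [ 0.6067 -0.106   0.0798]
w 0.15403027939021313 59.95006620883942 [-0.4515  1.3962  5.9216]
False [ 0.602  -0.1473  0.0798] 6.6222268591617555
True [ 0.6009 -0.1571  0.0799] [0.0427 4.0626 3.9544] 4.045161313491389 jig y,x (np.float64(-0.12790809105740777), np.float64(0.0001185481313725617)) 5.6667 1.4670922523653764
```

Stopped at -127.9 mm, which matches the end stop. I'll press once more to be sure, then let go, back off and look from above.

```bash
python3 - <<'E'
from h import *
e=np.load("est.npz");j=e["j"];c=e["c"]
P=lambda y,z,x=0:world(j,[[x,y,z]])[0]
a=P(1,0)-P(0,0)
hit=bot.move_linear(P(-.136,.079),speed=.02,until_force=25)
p=np.array(bot.read_position());print(hit,(p[:2]-j[:2])@a[:2],bot.read_ft_force()@a)
bot.set_gripper(.6)
p=np.array(bot.read_position());print((p[:2]-j[:2])@a[:2],bot.read_ft_force())
bot.move_linear([p[0],p[1],.19],speed=.25)
# above cartridge, tool y across its axis
q0=bot.read_joint_positions()
for th in (c[2],c[2]-np.pi,c[2]+np.pi):
    print(th,bot.solve_ik(world(c,[[0,.018,.2]])[0],down(th)))
bot.move_pose(world(c,[[0,.018,.17]])[0],down(c[2]))
p,q=bot.read_position(),bot.read_tool_rot()
im=bot.camera("wrist");np.savez("w2.npz",p=p,q=q)
W=wristproj(p,q);im=im[:,:,::-1].copy()
cv2.imwrite("pics/w2.png",im)
def dr(st,PP,col):
    cv2.polylines(im,[np.round(W(world(st,PP))).astype(int).reshape(-1,1,2)],True,col,1)
dr(c,[[-.02,.045,.042],[.02,.045,.042],[.02,-.045,.042],[-.02,-.045,.042]],(0,0,255));dr(c,[[-.01,.045,.042],[.01,.045,.042],[.01,.107,.042],[-.01,.107,.042]],(255,0,0))
y=-.128
dr(j,[[-.045,y+.018,.066],[.045,y+.018,.066],[.045,y-.018,.066],[-.045,y-.018,.066]],(0,255,0))
cv2.imwrite("pics/w2v.png",cv2.resize(im,(800,500),interpolation=cv2.INTER_CUBIC));print(bot.read_clock())
E
```

```text
True -0.1276266017626861 5.403272828869319
-0.12751153363462403 [-0.0272  0.7104 -0.0408]
0.381174950898673 [-0.4546  0.2075 -0.439   0.9242  0.      0.735 ]
-2.7604177026911203 [-0.4546  0.2075 -0.439   0.9242  0.     -2.4066]
3.522767604488466 [-0.4546  0.2075 -0.439   0.9242  0.     -2.4066]
8.1083
```

View pics/w2v.png

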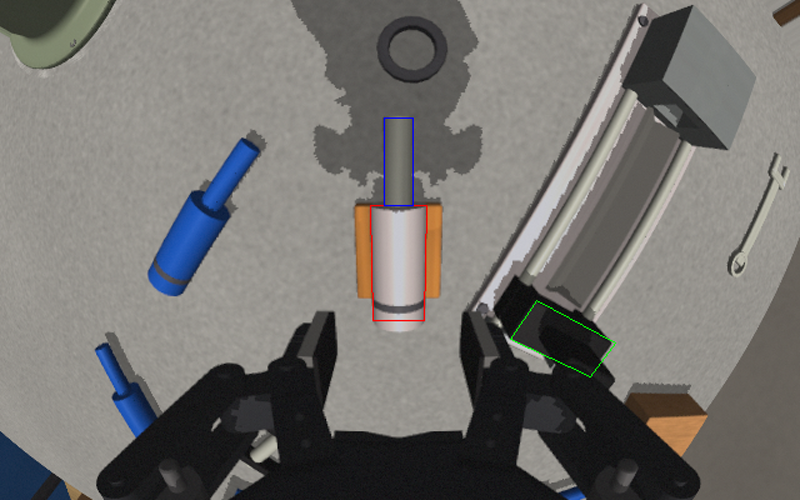

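The cartridge overlay fits and the carriage sits fully back. Grasp it now.

```bash
python3 - <<'E'
from h import *
e=np.load("est.npz");c=e["c"]
T=lambda z:world(c,[[0,.018,z]])[0]
bot.set_gripper(.8)
print(bot.move_linear(T(.031),speed=.12,until_force=8),bot.read_position(),bot.read_ft_force())
bot.set_gripper(0,50)
print("w",bot.read_gripper_width(),bot.read_finger_force(),bot.read_ft_force())
bot.move_linear(T(.06),speed=.08)
print("lift",bot.read_gripper_width(),bot.read_finger_force(),bot.read_ft_force(),bot.read_moment())
bot.move_linear(T(.14),speed=.2)
im=bot.camera("wrist");p,q=bot.read_position(),bot.read_tool_rot()
cv2.imwrite("pics/w3.png",im[:,:,::-1]);im=bot.camera("side")
cv2.imwrite("pics/w3v.png",np.vstack([cv2.imread("pics/w3.png")[60:300,120:520],cv2.resize(im[110:260,200:450,::-1],(400,240))]))
print(bot.read_clock())
E
```

```text
False [ 0.4512 -0.1386  0.0315] [ 0.2086 -0.5867 -0.5712]
w 0.44948449139569696 49.566922187805176 [-1.4788  0.1428  5.5674]
lift 0.4492876394234214 50.28123199939728 [-0.3842  0.0249 -1.2977] [ 0.0129 -0.0006  0.0507]
11.2667
```

View pics/w3v.png

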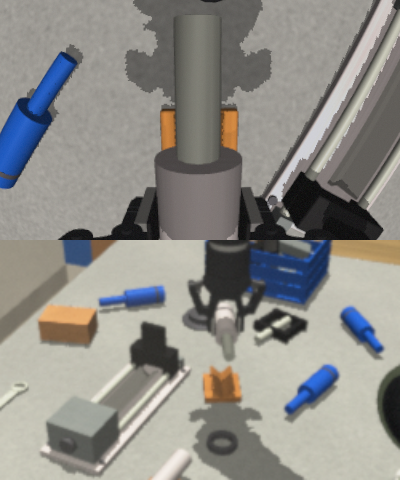

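```bash
python3 - <<'E'
from h import *
e=np.load("est.npz");c=e["c"];p,q=bot.read_position(),bot.read_tool_rot()
W=wristproj(p,q);dz=p[2]-.0315
for pit in (0,-.1,-.2,-.4):
    o=[]
    for x,y in [(-.01,.107),(.01,.107),(-.01,.047),(.01,.047),(-.02,.045),(.02,.045)]:
        yy=y-.018
        o.append([x,.018+yy*np.cos(pit),.042+dz+yy*np.sin(pit)])
    print(pit,np.round(W(world(c,o))-[120,60]).tolist())
E
```

```text
0 [[177.0, 21.0], [225.0, 21.0], [179.0, 156.0], [223.0, 156.0], [157.0, 160.0], [244.0, 160.0]]
-0.1 [[179.0, 24.0], [223.0, 24.0], [179.0, 155.0], [222.0, 155.0], [158.0, 159.0], [244.0, 159.0]]
-0.2 [[180.0, 28.0], [222.0, 28.0], [180.0, 153.0], [222.0, 153.0], [159.0, 157.0], [243.0, 158.0]]
-0.4 [[182.0, 40.0], [220.0, 40.0], [181.0, 153.0], [221.0, 153.0], [160.0, 157.0], [241.0, 157.0]]
```

The shaft is level, as predicted for zero pitch. Now lay it in the cradle with the origin at y = -48 mm.

```bash
python3 - <<'E'
from h import *
e=np.load("est.npz");j=e["j"]
P=lambda y,z,x=0:world(j,[[x,y,z]])[0]
Q=down(j[2])
bot.move_pose(P(-.030,.15),Q)
bot.move_linear(P(-.030,.05),speed=.12)
F=bot.read_ft_force()
hit=bot.move_linear(P(-.030,.0285),speed=.02,until_force=4)
print(hit,bot.read_position(),F,bot.read_ft_force(),bot.read_moment())
bot.set_gripper(.56)
print(bot.read_gripper_width(),bot.read_ft_force())
bot.move_linear(P(-.030,.15),speed=.15)
p,q=bot.read_position(),bot.read_tool_rot()
im=bot.camera("wrist")[:,:,::-1].copy();np.savez("w4.npz",p=p,q=q);cv2.imwrite("pics/w4.png",im)
W=wristproj(p,q)
def dr(PP,col):cv2.polylines(im,[np.round(W(world(j,PP))).astype(int).reshape(-1,1,2)],True,col,1)
dr([[-.02,-.003,.042],[.02,-.003,.042],[.02,-.093,.042],[-.02,-.093,.042]],(0,0,255))
dr([[-.01,-.003,.042],[-.01,.059,.042],[.01,.059,.042],[.01,-.003,.042]],(255,0,0))
dr([[-.045,.08,.012],[.045,.08,.012],[.045,.08,.072],[-.045,.08,.072]],(0,255,0))
cv2.imwrite("pics/w4v.png",cv2.resize(im,(800,500),interpolation=cv2.INTER_CUBIC));print(bot.read_clock())
E
```

```text
True [ 0.6097 -0.0595  0.0322] [ 0.7094 -0.0176 -0.7087] [-0.958   0.643   0.4752] [-0.0823  0.0729 -0.158 ]
0.5622784614325743 [-0.2428 -0.1927  0.2389]
15.05
```

View pics/w4v.png

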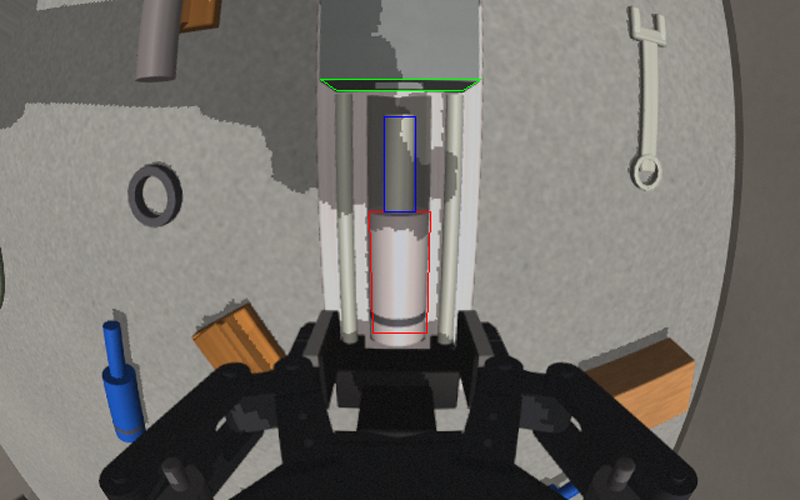

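The cartridge is seated with its shaft towards the bore, and the overlay matches. Next I'll grip the carriage and advance in small steps, logging force.

```bash
cat > push.py <<'E'
from h import *
e=np.load("est.npz");j=e["j"]
P=lambda y,z,x=0:world(j,[[x,y,z]])[0]
a=P(1,0)-P(0,0)
def st():
    p=np.array(bot.read_position());return (p[:2]-j[:2])@a[:2]*1000,-np.array(bot.read_ft_force())@a
E
python3 - <<'E'
from push import *
Q=down(j[2]+np.pi/2)
bot.move_linear(P(-.05,.19),speed=.2)
bot.move_pose(P(-.1276,.19),Q)
bot.set_gripper(.6)
print(bot.move_linear(P(-.1276,.079),until_force=12),st())
bot.set_gripper(0,60);print(bot.read_gripper_width(),st())
for y in (-.120,-.116,-.105,-.095,-.086):
    bot.move_linear(P(y,.079),speed=.04);print(st())
F=[];y=-.086
while y<-.04:
    y+=.002;bot.move_linear(P(y,.079),speed=.02);s=st();F.append(s[1]);print(np.round(s,2))
    if len(F)>2 and F[-1]>np.median(F[:max(2,len(F)-3)])+3: break
print(bot.read_clock())
E
```

```text
False (np.float64(-127.76785283747036), np.float64(0.3275036436065323))
0.15561686750184195 (np.float64(-128.0131866880084), np.float64(0.6309493111741155))
(np.float64(-122.26505009953496), np.float64(6.976163883114683))
(np.float64(-118.67081492342099), np.float64(7.635197943458141))
(np.float64(-107.75338844056697), np.float64(8.557272489809678))
(np.float64(-97.92134850735965), np.float64(7.9006832276705055))
(np.float64(-88.90688317055395), np.float64(8.26718344494745))
[-87.36   9.74]
[-85.5    9.43]
[-83.52  10.83]
[-81.51   9.47]
[-79.52  10.29]
[-77.49  10.36]
[-75.47   8.9 ]
[-73.52  10.  ]
[-71.48  10.28]
[-69.5   10.42]
[-67.5   10.38]
[-65.7   10.97]
[-64.19  12.42]
[-62.64  13.9 ]
23.75
```

The pin pushes back from about y = -66.2 mm, at roughly 1 N/mm. About 3.6 N is on it now, so I'll go on to about 7 N.

```bash
python3 - <<'E'
from push import *
y=-.058
for _ in range(6):
    y+=.001;bot.move_linear(P(y,.079),speed=.02);bot.wait(.15);s=st();print(round(y,4),np.round(s,2))
    if s[0]>-59.7 or s[1]>16.8: break
print(bot.read_clock())
E
```

```text
-0.057 [-62.12  15.04]
-0.056 [-61.43  17.41]
24.55
```

```bash
python3 - <<'E'
from push import *
for _ in range(4):
    print(np.round(st(),2),bot.read_ft_force());bot.wait(.1)
y=-.0555
bot.move_linear(P(y,.079),speed=.02)
for _ in range(4):
    print(np.round(st(),2));bot.wait(.1)
print(bot.read_clock())
E
```

```text
[-61.43  17.41] [ -2.1278 -17.2841   3.9759]
[-61.43  16.74] [ -2.9309 -16.5273   4.2631]
[-61.45  16.92] [ -1.8621 -16.8164   3.8861]
[-61.42  16.95] [ -2.2837 -16.8065   3.738 ]
[-61.16  17.28]
[-61.18  17.06]
[-61.16  17.16]
[-61.16  17.16]
25.6
```

Position is the better measure here. The spring is about 5.1 N by travel from contact at -66.3 mm; the force readings are offset by stick friction and arm lag of about 3 N/mm. I'll advance to about -59.6 mm, unload the hand, then let go.

```bash
python3 - <<'E'
from push import *
y=-.0555
for _ in range(8):
    y+=.0006;bot.move_linear(P(y,.079),speed=.02);s=st();print(round(y,4),np.round(s,2))
    if s[0]>-59.85 or s[1]>20: break
print(bot.read_clock())
E
```

```text
-0.0549 [-60.73  17.62]
-0.0543 [-60.27  17.9 ]
-0.0537 [-59.84  18.55]
26.35
```

```bash
python3 - <<'E'
from push import *
y=-.0537
for y in (-.0557,-.0575,-.0588):
    bot.move_linear(P(y,.079),speed=.03);print(y,np.round(st(),2))
    if st()[1]<3: break
bot.set_gripper(.5);print(np.round(st(),2))
s=st();bot.move_linear(P(s[0]/1000,.19),speed=.15)
bot.move_pose(P(-.10,.26),down(j[2]))
p,q=bot.read_position(),bot.read_tool_rot()
im=bot.camera("wrist")[:,:,::-1].copy();W=wristproj(p,q)
def dr(PP,col):cv2.polylines(im,[np.round(W(world(j,PP))).astype(int).reshape(-1,1,2)],True,col,1)
y=-.0598
dr([[-.025,y+.007,.116],[.025,y+.007,.116],[.025,y-.007,.116],[-.025,y-.007,.116]],(0,255,255))
y+=.018
dr([[-.02,y,.042],[.02,y,.042],[.02,y+.09,.042],[-.02,y+.09,.042]],(0,0,255))
cv2.imwrite("pics/w5v.png",cv2.resize(im[0:300,140:540],(800,600),interpolation=cv2.INTER_CUBIC));print(bot.read_clock())
E
```

```text
-0.0557 [-59.8   11.75]
-0.0575 [-59.74   7.88]
-0.0588 [-59.74   3.72]
[-58.46   0.16]
29.7833
```

View pics/w5v.png

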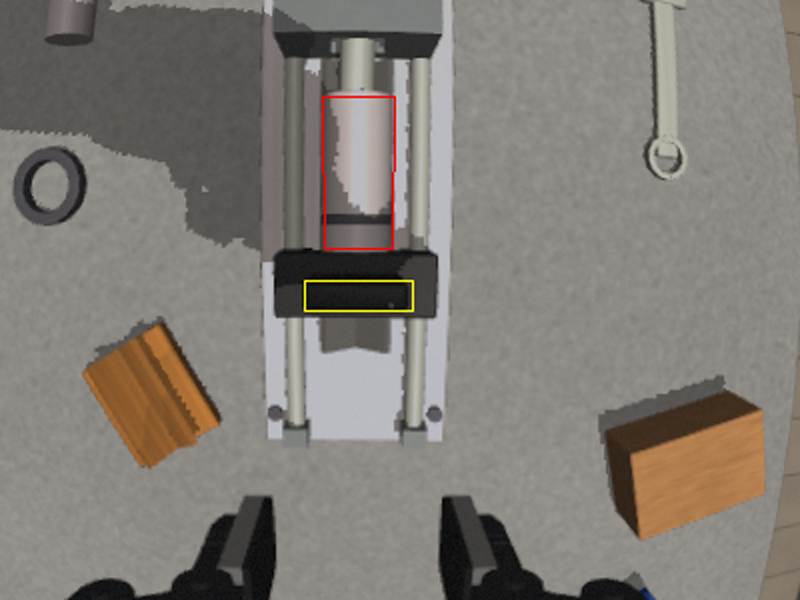

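The carriage stands at -59.7 mm with the cartridge against its face and the shaft in the bore. The hand is clear, so I'm handing in.

```bash
python3 -c "
from cell import bot
print(bot.close_job())"
```

```text
the job is handed in; nothing more can be done
None
```

The job is handed in: the carriage was drawn fully back, the cartridge laid in the cradle and its shaft pushed into the bore, where the carriage now holds it with about 6.5 N on the pin (worked out from spring travel, about ±0.6 N), at about 30 s on the clock.

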